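# Re-rack the printed spool hubs by colour

## Robot

A 7-joint arm with a two-finger parallel gripper is mounted at the origin on the work surface. World frame = base frame: x ahead of the robot, y to its left, z up, the work surface at z = 0. Lengths are in m, angles in rad, forces in N, time in s.
With the tool pointing down it reaches from about 0.425 to 0.925 m from the base axis. Payload 6.8 kg.
Tool frame: the origin (TCP) lies on the centre line of the jaws, within the pads' length; the fingertips stand 22 mm ahead of it and the grasp point (between the pads) lies 3 mm ahead of it; z points along the fingers, y is the direction in which the jaws open and shut (so a half turn about z gives the same grasp; the last joint's range is limited). The gripper opens to 85 mm and grips with 20 to 120 N. Pads are 22 mm wide; open, the fingers measure 114 mm over their backs; the gripper's body (76 mm by 85 mm) begins 54 mm behind the grasp point. The pads swing forward as they close: fully open they stand 13 mm farther back than shut.
Start: joints at [1.057, 0.477, 0.022, 1.555, -0.011, 1.109, -0.083], TCP at [0.266, -0.62, 0.253] pointing down, gripper open.
Joint ranges: [-2.96, 2.96], [-0.34, 2.1], [-1.41, 1.46], [0.24, 2.44], [-1.37, 4.51], [0.17, 1.92], [-2.96, 2.96]. Speed limits (rad/s): [2.39, 2.39, 3.14, 3.14, 3.14, 3.14, 3.14].

## Interface

Orientations are given as a unit quaternion [w, x, y, z].
In Python, from rig import observe, get_image, hand_in gives the robot as it stands.
- The arm moves only by the tool move_arm, never from a script. Its argument "series" is a list that holds one entry, the list of rows, each a list of 7 numbers: the shift along the tool's x, y, z in mm, then the turn, a rotation vector about the tool's x, y, z in rad, then the finger opening in mm, from 0 to 85.4. In form: [[[dx, dy, dz, wx, wy, wz, hand], ...]]. A call has 1 to 8 rows; each row is the pose to reach, as a shift and turn from the pose commanded when the call began, along the tool's axes at that moment; what a row does not reach only later rows make up. A row lasts 1/12 s, in which the tool goes at most 41.7 mm and 7.16 degrees, less where a joint would pass 70% of its speed; a pose out of reach is approached as far as the arm can. A call with a gripper value outside its range is refused whole. The fingers move at their own pace and stop on an object; the grip force is fixed at half the most. Time passes only in rows, so rows that repeat a pose let the fingers close. It gives the time, the measured TCP pose, the force and the opening at its end, in the units of the state.
- observe(): the state, without advancing time (a new reading comes with each control period).
- get_image(name): name is "side" or "top"; returns a dict with "image" (420x560x3 uint8, red, green, blue), "range_z" (420x560 float32, m along the optical axis (not along the pixel's ray), 0 where there is no reading), "fx", "fy", "cx", "cy" (pixels), "extrinsics" (4x4, takes a point from world to camera coordinates). Camera axes: x right, y down, z forward; pixel columns grow to the right and rows downward; lengths in m; the calibration is good to about 2 mm. A picture is of the moment at which its call begins.
- hand_in(): hands the job in, once; it reports no verdict.
The state is a dict: "time": time; "q": joint angles; "dq": joint speeds; "tau": joint torques, N m; "tcp_pos": TCP position; "tool_rot": TCP orientation; "wrist_force": force on the tool from outside, world axes, zero at the start; "wrist_torque": the same for the moment, N m; "finger_gap": finger opening in m.
Only numpy, scipy, OpenCV 4.12 (cv2) and the standard library are available. Lean on these libraries where they do the work, as an engineer would, in place of code of your own. Each camera call takes 0.05 s, during which the arm holds its last target.

## Task

Move the row of printed spool-hub adapters from the wooden cooling rack to the aluminium rack, in the order its coloured posts show: each adapter goes on the post of its own colour, turned so that the flat in its bore meets the flat of the post, all the way down on the coloured disc. The white adapter has no post: leave it where it stands.

Things in the scene. Friction and masses are not known exactly. Their poses are not given: they have to be found in the camera images.
- red_adapter: loose red adapter, about 45 g: upright octagonal hub 46 mm across flats, 44 mm tall; flange at its foot 56 mm across, 6 mm thick. D-shaped bore right through, radius 14.2 mm, its flat 4.2 mm from the axis on the +x side; a black line on top marks that side. Origin: on the axis, at the underside. x: from the axis square to the bore's flat; z up. Hub faces are square to x and every 45 degrees round.
- yellow_adapter: loose yellow adapter, about 45 g: upright octagonal hub 46 mm across flats, 44 mm tall; flange at its foot 56 mm across, 6 mm thick. D-shaped bore right through, radius 14.2 mm, its flat 4.2 mm from the axis on the +x side; a black line on top marks that side. Origin: on the axis, at the underside. x: from the axis square to the bore's flat; z up. Hub faces are square to x and every 45 degrees round.
- blue_adapter: loose blue adapter, about 45 g: upright octagonal hub 46 mm across flats, 44 mm tall; flange at its foot 56 mm across, 6 mm thick. D-shaped bore right through, radius 14.2 mm, its flat 4.2 mm from the axis on the +x side; a black line on top marks that side. Origin: on the axis, at the underside. x: from the axis square to the bore's flat; z up. Hub faces are square to x and every 45 degrees round.
- green_adapter: loose green adapter, about 45 g: upright octagonal hub 46 mm across flats, 44 mm tall; flange at its foot 56 mm across, 6 mm thick. D-shaped bore right through, radius 14.2 mm, its flat 4.2 mm from the axis on the +x side; a black line on top marks that side. Origin: on the axis, at the underside. x: from the axis square to the bore's flat; z up. Hub faces are square to x and every 45 degrees round.
- white_adapter: white adapter, same shape; it stays. At the start all five stand in a row 76 mm apart, in any order, on a plain wooden rack 18 mm high, each loosely over a steel pin 5 mm thick and 20 mm tall (lift straight up 25 mm to clear it). Origin: on the axis, at the underside; z up.
- red_post: fixed red D-shaped post on a red disc (64 mm across, 4 mm thick); four in a row 80 mm apart on an aluminium rack 18 mm high. Post radius 12 mm, flat 2 mm from the axis on its +x side (black line on disc), full size to 26 mm up, tapering to 8 mm wide at 40 mm up. Origin: on the axis, at the disc's underside; x square to the flat, z up. A seated adapter's underside is 4 mm above it.
- yellow_post: fixed yellow D-shaped post on a yellow disc (64 mm across, 4 mm thick); four in a row 80 mm apart on an aluminium rack 18 mm high. Post radius 12 mm, flat 2 mm from the axis on its +x side (black line on disc), full size to 26 mm up, tapering to 8 mm wide at 40 mm up. Origin: on the axis, at the disc's underside; x square to the flat, z up. A seated adapter's underside is 4 mm above it.
- blue_post: fixed blue D-shaped post on a blue disc (64 mm across, 4 mm thick); four in a row 80 mm apart on an aluminium rack 18 mm high. Post radius 12 mm, flat 2 mm from the axis on its +x side (black line on disc), full size to 26 mm up, tapering to 8 mm wide at 40 mm up. Origin: on the axis, at the disc's underside; x square to the flat, z up. A seated adapter's underside is 4 mm above it.
- green_post: fixed green D-shaped post on a green disc (64 mm across, 4 mm thick); four in a row 80 mm apart on an aluminium rack 18 mm high. Post radius 12 mm, flat 2 mm from the axis on its +x side (black line on disc), full size to 26 mm up, tapering to 8 mm wide at 40 mm up. Origin: on the axis, at the disc's underside; x square to the flat, z up. A seated adapter's underside is 4 mm above it.

How it is judged:
At the end, for the whole second after the job is handed in: Each coloured adapter is on its own colour's post: axes within 5 mm, underside 0 to 7.5 mm above the post's origin (resting on the disc), flats within 0.6 rad, upright within 0.1 rad, released and at rest. The white adapter is upright, within 15 mm of its start (horizontal distance between red_adapter and red_post below 0.005 m and z of red_adapter in the frame of red_post between 0 and 0.0075 m and angle between the x axis of red_adapter and the x axis of red_post, either way round below 0.6 rad and angle between each of red_adapter, yellow_adapter, blue_adapter, green_adapter, white_adapter's own z axis and vertical below 0.1 rad and linear speed of each of red_adapter, yellow_adapter, blue_adapter, green_adapter below 0.02 m/s and angular speed of each of red_adapter, yellow_adapter, blue_adapter, green_adapter below 0.2 rad/s and contact force between each of red_adapter, yellow_adapter, blue_adapter, green_adapter and the fingers below 0.1 N and horizontal distance between yellow_adapter and yellow_post below 0.005 m and z of yellow_adapter in the frame of yellow_post between 0 and 0.0075 m and angle between the x axis of yellow_adapter and the x axis of yellow_post, either way round below 0.6 rad and horizontal distance between blue_adapter and blue_post below 0.005 m and z of blue_adapter in the frame of blue_post between 0 and 0.0075 m and angle between the x axis of blue_adapter and the x axis of blue_post, either way round below 0.6 rad and horizontal distance between green_adapter and green_post below 0.005 m and z of green_adapter in the frame of green_post between 0 and 0.0075 m and angle between the x axis of green_adapter and the x axis of green_post, either way round below 0.6 rad and distance of white_adapter from where it was at the start of the episode below 0.015 m); the robot touches nothing.
It fails at once if the white adapter was carried or knocked away from its place (distance of white_adapter from where it was at the start of the episode above 0.02 m).
It also fails if it takes over 106 s, if anything falls off the work surface, if the arm or the gripper's body presses on something with over 40 N, if the wrist force passes 120 N, or if a joint passes its speed limit or range.

## Working session

There is one attempt and no reset: what is moved stays moved. The work goes in short steps, Python scripts to look and compute and a tool call to move; the robot and the scene stay as the last step left them, time stands still between calls to the robot, and variables do not carry over. Pictures are saved under pics/ and viewed, and the job is handed in when it is done.

Besides the shell and the picture viewer there is one more tool, called after "Request:" as name(argument=value, ...), one argument or row to a line, values as JSON. move_arm: Moves the arm, as the interface text tells. Its arguments: {"type":"object","properties":{"series":{"type":"array"}},"required":["series"]}

```bash
mkdir -p pics; ls; python3 - <<'E'
from rig import observe,get_image
import cv2,numpy as np
s=observe()
print({k:np.round(v,4).tolist() for k,v in s.items()})
for n in("top","side"):
    d=get_image(n); cv2.imwrite(f"pics/{n}0.png",d["image"][:,:,::-1]); np.savez(f"{n}0.npz",**d)
    print(n,d["fx"],d["fy"],d["cx"],d["cy"],np.round(d["extrinsics"],4).tolist())
E
```

```text
pics
{'time': 0.0, 'q': [1.0569, 0.4778, 0.0223, 1.5565, -0.0115, 1.1093, -0.0831], 'dq': [0.0004, -0.0021, -0.0005, 0.0022, -0.0001, 0.0002, -0.0001], 'tau': [0.0009, -59.6445, 1.6078, -28.1198, 0.0123, 0.0094, 0.0], 'tcp_pos': [0.2662, -0.6197, 0.2523], 'tool_rot': [-0.0009, 0.9795, 0.2015, -0.0003], 'wrist_force': [-0.7202, 0.3945, -0.6164], 'wrist_torque': [0.0161, 0.0137, 0.0269], 'finger_gap': 0.0852}
top 538.6397710961568 538.6397710961568 276.2656699320057 207.7915311694873 [[-0.0085, -0.9999, 0.0072, -0.0108], [-0.9852, 0.0071, -0.1712, 0.564], [0.1712, -0.0085, -0.9852, 0.9357], [0.0, 0.0, 0.0, 1.0]]
side 496.0106624357502 496.0106624357502 277.69149080337354 203.93422321355573 [[-0.8473, -0.5311, -0.0007, 0.4525], [-0.3496, 0.5588, -0.752, 0.2656], [0.3998, -0.6369, -0.6591, 0.5304], [0.0, 0.0, 0.0, 1.0]]
```

View pics/top0.png

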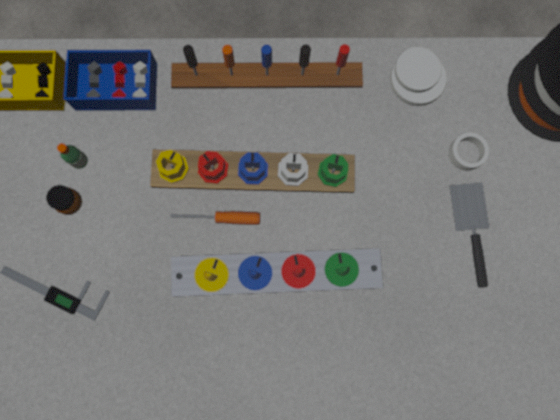

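View pics/side0.png

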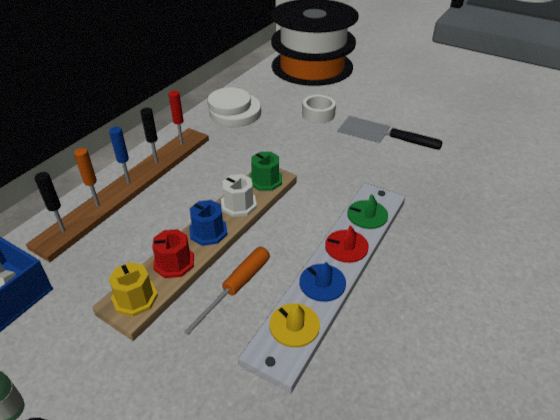

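The top view (rows down = toward the robot) shows the adapters at row ~168: yellow (172,165), red (212,167), blue (252,168), white (293,168) and green (333,170). The posts are at row ~270: yellow (212,274), blue (255,273), red (298,271) and green (342,269). Black lines are visible on both. Next I measure.

```bash
cat > h.py <<'E'
import numpy as np,cv2
from rig import observe,get_image
def world(d):
    Z=d["range_z"].astype(float); v,u=np.mgrid[:Z.shape[0],:Z.shape[1]]
    P=np.stack([(u-d["cx"])/d["fx"]*Z,(v-d["cy"])/d["fy"]*Z,Z],-1)
    E=np.array(d["extrinsics"]); W=(P-E[:3,3])@E[:3,:3]; W[Z<=0]=np.nan
    return W
def ray(d,u,v,z):
    E=np.array(d["extrinsics"]);R=E[:3,:3];c=-R.T@E[:3,3]
    r=R.T@np.array([(u-d["cx"])/d["fx"],(v-d["cy"])/d["fy"],1.]); return c+r*(z-c[2])/r[2]
HUE={"red":[(0,8),(172,180)],"yellow":[(22,35)],"blue":[(105,125)],"green":[(55,85)]}
def mask(d,c):
    hsv=cv2.cvtColor(np.ascontiguousarray(d["image"]),cv2.COLOR_RGB2HSV)
    if c=="white": return (hsv[...,1]<50)&(hsv[...,2]>150)
    m=np.zeros(hsv.shape[:2],bool)
    for a,b in HUE[c]: m|=(hsv[...,0]>=a)&(hsv[...,0]<=b)
    return m&(hsv[...,1]>110)&(hsv[...,2]>50)
E
python3 - <<'E'
from h import *
for n in("top","side"):
    d=dict(np.load(f"{n}0.npz")); W=world(d)
    im=cv2.resize(d["image"][:,:,::-1],None,fx=4,fy=4,interpolation=cv2.INTER_CUBIC)
    if n=="top":
        cv2.imwrite("pics/tz1.png",im[560:760,580:1420]); cv2.imwrite("pics/tz2.png",im[980:1200,680:1480])
    for c in("red","yellow","blue","green","white"):
        m=mask(d,c).astype(np.uint8); k,l,s,ce=cv2.connectedComponentsWithStats(m)
        for i in range(1,k):
            if s[i,4]<200: continue
            w=W[l==i]
            zz=np.nanpercentile(w[:,2],[2,50,98])
            top=w[np.abs(w[:,2]-zz[2])<.005]
            print(n,c,s[i,4],ce[i].round(1),"z",zz.round(4),"mean",np.nanmean(w,0).round(4),"top",np.nanmean(top,0).round(4),len(top))
E
```

```text
top red 205 [119.3  73.3] z [0.012  0.0225 0.0285] mean [0.8381 0.2898 0.022 ] top [0.8374 0.2901 0.0261] 83
top red 739 [212.1 167. ] z [0.0193 0.0591 0.0653] mean [0.6413 0.1029 0.0483] top [0.6461 0.1049 0.0628] 332
top red 870 [298. 271.] z [0.0182 0.0222 0.0563] mean [ 0.4501 -0.0543  0.0249] top [ 0.4484 -0.0553  0.0556] 39
top yellow 3035 [33.1 80.2] z [0.0028 0.025  0.0623] mean [0.8223 0.4542 0.0281] top [0.8181 0.4357 0.0603] 436
top yellow 779 [171.4 165.7] z [0.0178 0.0587 0.0653] mean [0.6447 0.1783 0.0469] top [0.6491 0.1795 0.0627] 341
top yellow 884 [211.  274.6] z [0.0188 0.0225 0.0561] mean [0.4448 0.1051 0.0252] top [0.4429 0.1054 0.0555] 38
top blue 3307 [107.6  79.6] z [0.0025 0.0227 0.0625] mean [0.8225 0.31   0.0284] top [0.8167 0.3037 0.0603] 624
top blue 529 [252.3 168. ] z [0.0215 0.0606 0.0655] mean [0.6383 0.0285 0.0507] top [0.6426 0.0288 0.0627] 270
top blue 837 [254.6 272.8] z [0.0184 0.0223 0.0556] mean [0.4474 0.0254 0.0247] top [0.4459 0.0261 0.0552] 36
top green 487 [332.8 170.1] z [0.0219 0.0606 0.0649] mean [ 0.6332 -0.1202  0.0511] top [ 0.6377 -
[... 1765 characters left out ...]
 226 [318.8 102.2] z [0.002  0.0312 0.0332] mean [ 0.6774 -0.3894  0.0301] top [ 0.6766 -0.3873  0.0312] 210
side white 327 [236. 183.] z [0.0008 0.0631 0.0648] mean [ 0.6444 -0.0522  0.0591] top [ 0.64   -0.048   0.0631] 304
side white 4392 [312.4 305.2] z [0.0173 0.0193 0.0211] mean [0.4402 0.0508 0.0192] top [0.4402 0.0507 0.0192] 4371
side white 483 [310.7 229.2] z [-0.0005  0.0014  0.0032] mean [ 0.5204 -0.0769  0.0014] top [ 0.5204 -0.0769  0.0014] 480
side white 200 [341.4 222.5] z [0.0176 0.0193 0.0211] mean [ 0.4788 -0.0985  0.0194] top [ 0.4788 -0.0985  0.0194] 197
side white 274 [318.9 255.8] z [0.0175 0.0193 0.0214] mean [ 0.4747 -0.018   0.0194] top [ 0.4748 -0.0182  0.0193] 272
```

```bash
python3 - <<'E'
import cv2
for f in("tz1","tz2"):
    print(cv2.imread(f"pics/{f}.png").shape)
a=cv2.imread("pics/tz1.png")[:,:800];b=cv2.imread("pics/tz2.png");cv2.imwrite("pics/tz.png",cv2.vconcat([a,b]))
E
```

```text
(200, 840, 3)
(220, 800, 3)
```

View pics/tz.png

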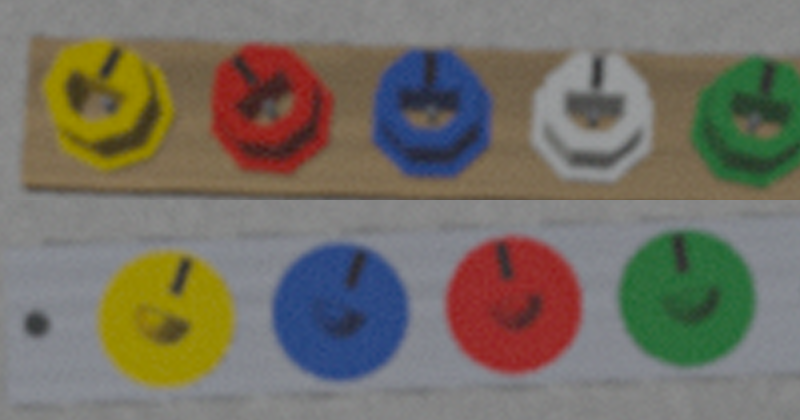

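```bash
cat >> h.py <<'E'
A0={"yellow":(.648,.180),"red":(.645,.105),"blue":(.6415,.029),"white":(.640,-.047),"green":(.637,-.122)}
P0={"yellow":(.443,.105),"blue":(.446,.026),"red":(.448,-.055),"green":(.450,-.133)}
def plane_xy(d,z):
    h,w=d["range_z"].shape; v,u=np.mgrid[:h,:w]
    E=np.array(d["extrinsics"]);R=E[:3,:3];c=-R.T@E[:3,3]
    r=np.stack([(u-d["cx"])/d["fx"],(v-d["cy"])/d["fy"],np.ones_like(u)],-1)@R
    return c+r*((z-c[2])/r[...,2])[...,None]
def meas(d,guess,z,rad,lo,hi,r0,r1,hullmask):
    """outline of the flat top at height z: hull centroid; dark line -> angle"""
    W=world(d); X=plane_xy(d,z); g=np.array(guess)
    near=np.hypot(*(W[...,:2]-g).transpose(2,0,1))<rad
    zz=W[...,2]; m=near&(zz>lo)&(zz<hi)&hullmask
    hull=cv2.convexHull(np.argwhere(m)[:,::-1].astype(np.float32))
    M=cv2.moments(hull); u,v=M["m10"]/M["m00"],M["m01"]/M["m00"]
    c=ray(d,u,v,z)[:2]
    V=cv2.cvtColor(np.ascontiguousarray(d["image"]),cv2.COLOR_RGB2HSV)[...,2]
    rr=np.hypot(*(X[...,:2]-c).transpose(2,0,1))
    dk=(rr>r0)&(rr<r1)&(zz>lo)&(zz<hi)&(V<60)
    b=X[dk][:,:2]; 
    ang=np.arctan2(*(b.mean(0)-c)[::-1]) if len(b)>3 else np.nan
    return c,ang,len(b),cv2.contourArea(hull)
E
python3 - <<'E'
from h import *
for n in("top","side"):
    d=dict(np.load(f"{n}0.npz")); allm=np.ones((420,560),bool)
    for c,g in A0.items():
        r=meas(d,g,.062,.034,.057,.075,15,23.5,allm) if 0 else meas(d,g,.062,.034,.0575,.075,.0155,.0225,allm)
        print(n,"A",c,r[0].round(4),"ang %.1f"%np.degrees(r[1]),r[2:])
    for c,g in P0.items():
        r=meas(d,g,.022,.045,.012,.030,.016,.029,mask(d,c))
        print(n,"P",c,r[0].round(4),"ang %.1f"%np.degrees(r[1]),r[2:])
E
```

```text
top A yellow [0.6482 0.1801] ang nan (1, 513.5)
top A red [0.6461 0.1044] ang nan (1, 506.5)
top A blue [0.6433 0.0285] ang nan (2, 490.0)
top A white [ 0.6408 -0.0474] ang nan (1, 496.0)
top A green [ 0.6381 -0.1231] ang nan (3, 512.5)
top P yellow [0.4452 0.1054] ang nan (3, 863.5)
top P blue [0.448  0.0252] ang -19.2 (6, 838.0)
top P red [ 0.4506 -0.0543] ang nan (3, 851.5)
top P green [ 0.4531 -0.1343] ang 6.8 (9, 805.0)
side A yellow [0.6461 0.1802] ang -28.8 (14, 919.5)
side A red [0.6435 0.1047] ang 27.6 (10, 753.5)
side A blue [0.6411 0.0289] ang -10.0 (11, 624.5)
side A white [ 0.6389 -0.0468] ang -13.6 (8, 518.5)
side A green [ 0.6368 -0.1228] ang -21.4 (9, 435.0)
side P yellow [0.4438 0.1049] ang -22.5 (29, 1705.5)
side P blue [0.4461 0.0252] ang -24.9 (27, 1325.5)
side P red [ 0.4489 -0.0546] ang 3.5 (21, 1080.5)
side P green [ 0.4514 -0.1343] ang -3.0 (18, 845.5)
```

```bash
sed -i 's/(zz<hi)&(V<60)/(zz<hi)\&(V<0.68*np.percentile(V[m],70))/' h.py
python3 - <<'E'
from h import *
for n in("top","side"):
    d=dict(np.load(f"{n}0.npz")); allm=np.ones((420,560),bool)
    for c,g in A0.items():
        r=meas(d,g,.062,.034,.0575,.075,.0155,.0225,allm)
        print(n,"A",c,r[0].round(4),"ang %.1f"%np.degrees(r[1]),r[2:])
    for c,g in P0.items():
        r=meas(d,g,.022,.045,.012,.030,.016,.029,mask(d,c))
        print(n,"P",c,r[0].round(4),"ang %.1f"%np.degrees(r[1]),r[2:])
E
```

```text
top A yellow [0.6482 0.1801] ang -23.4 (8, 513.5)
top A red [0.6461 0.1044] ang 39.5 (9, 506.5)
top A blue [0.6433 0.0285] ang 0.3 (9, 490.0)
top A white [ 0.6408 -0.0474] ang -3.9 (8, 496.0)
top A green [ 0.6381 -0.1231] ang -12.0 (7, 512.5)
top P yellow [0.4452 0.1054] ang -19.1 (17, 863.5)
top P blue [0.448  0.0252] ang -19.4 (19, 838.0)
top P red [ 0.4506 -0.0543] ang 11.9 (19, 851.5)
top P green [ 0.4531 -0.1343] ang 6.9 (18, 805.0)
side A yellow [0.6461 0.1802] ang -35.7 (22, 919.5)
side A red [0.6435 0.1047] ang 47.1 (23, 753.5)
side A blue [0.6411 0.0289] ang -15.3 (19, 624.5)
side A white [ 0.6389 -0.0468] ang -16.7 (16, 518.5)
side A green [ 0.6368 -0.1228] ang -21.2 (12, 435.0)
side P yellow [0.4438 0.1049] ang -24.6 (43, 1705.5)
side P blue [0.4461 0.0252] ang -26.1 (31, 1325.5)
side P red [ 0.4489 -0.0546] ang 1.9 (29, 1080.5)
side P green [ 0.4514 -0.1343] ang -1.7 (23, 845.5)
```

```bash

python3 - <<'E'
from h import *
for n in("top","side"):
    d=dict(np.load(f"{n}0.npz"))
    V=cv2.cvtColor(np.ascontiguousarray(d["image"]),cv2.COLOR_RGB2HSV)[...,2].astype(float)
    allm=np.ones((420,560),bool)
    for kind,D,z in(("A",A0,.062),("P",P0,.022)):
      for c,g in D.items():
        if kind=="A": ce=meas(d,g,.062,.034,.0575,.075,.0155,.0225,allm)[0]
        else: ce=meas(d,g,.022,.045,.012,.030,.016,.029,mask(d,c))[0]
        # unwrap the top plane around the centre by ray casting (polar samples)
        E=np.array(d["extrinsics"])
        th=np.radians(np.arange(-90,90.1,2)); rs=np.arange(.0165,.0215,.001) if kind=="A" else np.arange(.017,.028,.001)
        X=np.stack([ce[0]+rs[:,None]*np.cos(th),ce[1]+rs[:,None]*np.sin(th),np.full((len(rs),len(th)),z)],-1)
        C=X@E[:3,:3].T+E[:3,3]; u=C[...,0]/C[...,2]*d["fx"]+d["cx"]; v=C[...,1]/C[...,2]*d["fy"]+d["cy"]
        S=cv2.remap(V.astype(np.float32),u.astype(np.float32),v.astype(np.float32),cv2.INTER_LINEAR).mean(0)
        i=np.argsort(S)[:1][0]; sel=np.abs(np.arange(len(th))-i)<=8
        wgt=np.clip(np.median(S)*.9-S,0,None)*sel
        print(n,kind,c,"line %.1f"%np.degrees((wgt*th).sum()/wgt.sum()),"min/med %.2f"%(S[i]/np.median(S)))
        if kind=="A" and n=="top":
            W=world(d);m=(np.hypot(*(W[...,:2]-ce).transpose(2,0,1))<.034)&(W[...,2]>.0565)&(W[...,2]<.075)
            hull=cv2.convexHull(np.argwhere(m)[:,::-1].astype(np.float32))[:,0]
            pts=np.array([ray(d,a,b,z)[:2] for a,b in hull]); e=np.roll(pts,-1,0)-pts
            s=(np.hypot(*e.T)**2*np.exp(8j*np.arctan2(e[:,1],e[:,0]))).sum()
            print("   oct %.1f mod 45, conf %.2f"%(np.degrees(np.angle(s))/8,abs(s)/(e**2).sum()))
E
```

```text
top A yellow line -24.6 min/med 0.50
   oct 17.6 mod 45, conf 0.76
top A red line 39.5 min/med 0.46
   oct -6.4 mod 45, conf 0.86
top A blue line -0.7 min/med 0.47
   oct -1.4 mod 45, conf 0.95
top A white line -3.6 min/med 0.47
   oct -2.2 mod 45, conf 0.89
top A green line -12.7 min/med 0.57
   oct -13.8 mod 45, conf 0.83
top P yellow line -18.8 min/med 0.44
top P blue line -19.7 min/med 0.45
top P red line 11.2 min/med 0.44
top P green line 6.9 min/med 0.51
side A yellow line -29.0 min/med 0.12
side A red line 28.0 min/med 0.13
side A blue line -11.0 min/med 0.16
side A white line -14.0 min/med 0.13
side A green line -22.1 min/med 0.22
side P yellow line -23.1 min/med 0.13
side P blue line -25.1 min/med 0.17
side P red line 2.9 min/med 0.14
side P green line -2.4 min/med 0.20
```

```bash
cat >> h.py <<'E'
from scipy.spatial.transform import Rotation as Ro
def goal(x,y,z,jaw):
    s=observe(); q=s["tool_rot"]; R=Ro.from_quat([q[1],q[2],q[3],q[0]]).as_matrix()
    p=np.array(s["tcp_pos"]); sh=R.T@(np.array([x,y,z])-p)*1000
    j=np.radians(jaw); cur=np.arctan2(R[1,1],R[0,1]); 
    if np.cos(j-cur)<0: j+=np.pi
    yv=np.array([np.cos(j),np.sin(j),0]); zv=np.array([0,0,-1.]); T=np.column_stack([np.cross(yv,zv),yv,zv])
    w=Ro.from_matrix(R.T@T).as_rotvec()
    print("tcp",p.round(4),"jaw %.1f"%np.degrees(cur),"F",np.round(s["wrist_force"],1),"gap %.4f t %.2f"%(s["finger_gap"],s["time"]),"q7 %.2f"%s["q"][6])
    print("row",sh.round(1).tolist(),w.round(3).tolist())
E
python3 -c "
from h import *
goal(.6375,-.123,.14,-13)"
```

```text
tcp [ 0.2662 -0.6197  0.2524] jaw -66.8 F [0.1 0.2 0.4] gap 0.0855 t 0.10 q7 -0.08
row [537.2, -309.7, 112.8] [-0.002, -0.001, -0.938]
```

Request:
move_arm(
  series=[
    [[537,-310,60,-0.002,-0.001,-0.938,70],[537,-310,60,-0.002,-0.001,-0.938,70],[537,-310,60,-0.002,-0.001,-0.938,70],[537,-310,60,-0.002,-0.001,-0.938,70],[537,-310,60,-0.002,-0.001,-0.938,70],[537,-310,60,-0.002,-0.001,-0.938,70],[537,-310,60,-0.002,-0.001,-0.938,70],[537,-310,60,-0.002,-0.001,-0.938,70]],
  ],
)

```text
time: 0.77
tcp_pos: [0.4655, -0.3526, 0.2209]
tool_rot: [0.001, 0.781, 0.625, -0.0]
wrist_force: [0.5, -0.9, 0.4]
finger_gap: 0.0702
```

```bash
python3 -c "
from h import *
goal(.6375,-.123,.14,-13)"
```

```text
tcp [ 0.4655 -0.3526  0.2209] jaw -12.7 F [ 0.5 -0.9  0.4] gap 0.0702 t 0.77 q7 0.21
row [261.8, 117.4, 80.5] [0.001, 0.002, 0.006]
```

Request:
move_arm(
  series=[
    [[262,117,80,0.001,0.002,0.006,70],[262,117,80,0.001,0.002,0.006,70],[262,117,80,0.001,0.002,0.006,70],[262,117,80,0.001,0.002,0.006,70],[262,117,80,0.001,0.002,0.006,70],[262,117,80,0.001,0.002,0.006,70],[262,117,80,0.001,0.002,0.006,70],[262,117,80,0.001,0.002,0.006,70]],
  ],
)

```text
time: 1.43
tcp_pos: [0.6407, -0.1158, 0.1388]
tool_rot: [-0.002, 0.781, 0.624, 0.002]
wrist_force: [0.1, 1.0, 0.3]
finger_gap: 0.0705
```

```bash
python3 - <<'E'
from h import *
for n in("side","top"):
    d=get_image(n); cv2.imwrite(f"pics/{n}1.png",cv2.resize(d["image"][:,:,::-1][100:320,140:440],None,fx=2.5,fy=2.5)); np.savez(f"{n}1.npz",**d)
goal(.6375,-.123,.05,-13)
E
```

```text
tcp [ 0.6385 -0.1217  0.1395] jaw -13.0 F [-0.1 -0.5 -0.1] gap 0.0697 t 1.53 q7 -0.31
row [-1.6, -0.6, 89.5] [-0.002, -0.002, -0.001]
```

View pics/side1.png

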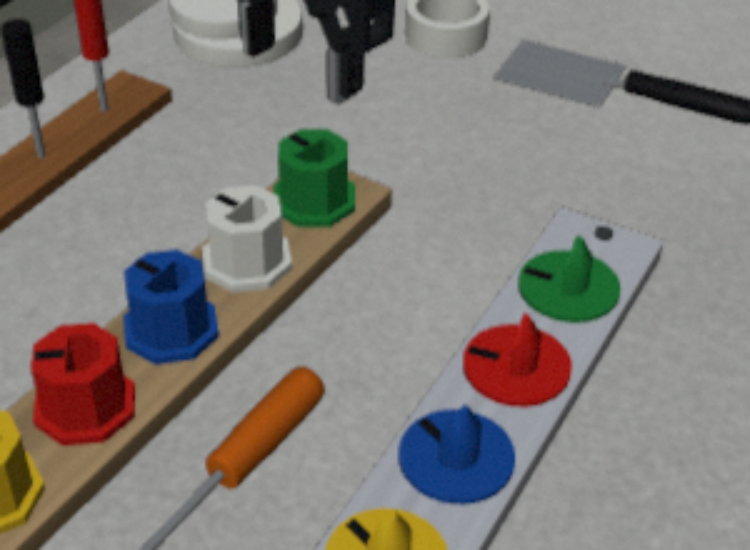

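View pics/top1.png

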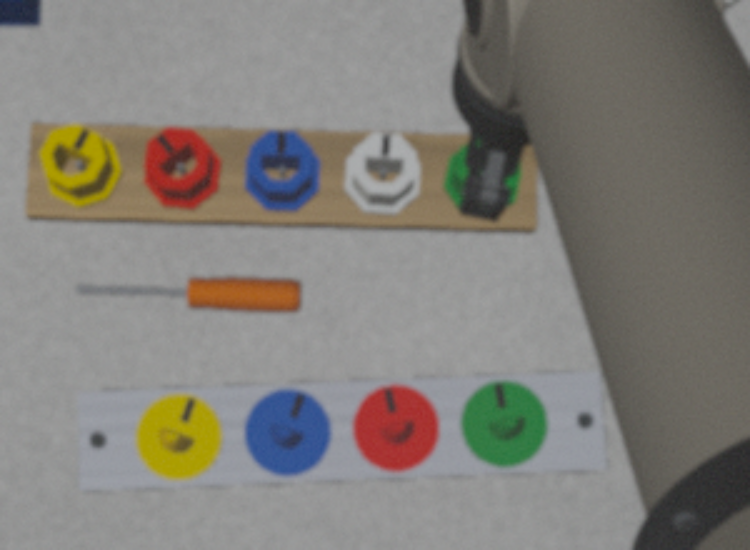

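Side view: the open fingers (tips near crop (340,95) and (255,45)) hang above the green adapter, lined up with it. Descending.

Request:
move_arm(
  series=[
    [[-1.5,-0.5,40,-0.002,-0.002,0,70],[-1.5,-0.5,65,-0.002,-0.002,0,70],[-1.5,-0.5,82,-0.002,-0.002,0,70],[-1.5,-0.5,89.5,-0.002,-0.002,0,70],[-1.5,-0.5,89.5,-0.002,-0.002,0,70]],
  ],
)

```text
time: 1.95
tcp_pos: [0.6353, -0.1286, 0.0496]
tool_rot: [0.0, 0.785, 0.619, -0.002]
wrist_force: [-0.2, 0.2, -0.2]
finger_gap: 0.0699
```

```bash
python3 - <<'E'
from h import *
for n in("side",):
    d=get_image(n); cv2.imwrite(f"pics/{n}2.png",cv2.resize(d["image"][:,:,::-1][100:260,190:390],None,fx=3.5,fy=3.5)); 
goal(.6375,-.123,.05,-13)
E
```

```text
tcp [ 0.6365 -0.1283  0.0513] jaw -13.4 F [ 0.4  0.2 -0.1] gap 0.0699 t 2.00 q7 -0.34
row [5.4, -0.3, 1.2] [0.001, 0.003, -0.008]
```

View pics/side2.png

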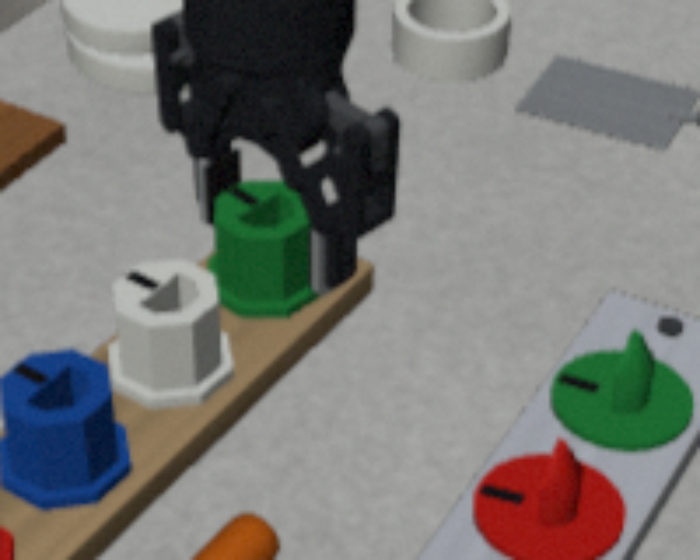

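Request:
move_arm(
  series=[
    [[0,0,0,0,0,0,70],[0,0,0,0,0,0,70],[0,0,0,0,0,0,70]],
  ],
)

```text
time: 2.25
tcp_pos: [0.6381, -0.1272, 0.0529]
tool_rot: [0.002, 0.785, 0.62, 0.001]
wrist_force: [-0.2, 0.4, -0.6]
finger_gap: 0.0701
```

```bash
python3 - <<'E'
from h import *
goal(.6375,-.123,.05,-13)
E
```

```text
tcp [ 0.6381 -0.1272  0.0529] jaw -13.4 F [-0.2  0.4 -0.6] gap 0.0701 t 2.25 q7 -0.34
row [4.0, -1.6, 2.9] [0.005, 0.002, -0.006]
```

Request:
move_arm(
  series=[
    [[4,-1.5,1,0,0,0,70],[4,-1.5,1,0,0,0,40],[4,-1.5,1,0,0,0,30],[4,-1.5,1,0,0,0,30],[4,-1.5,1,0,0,0,30],[4,-1.5,1,0,0,0,30],[4,-1.5,1,0,0,0,30],[4,-1.5,1,0,0,0,30]],
  ],
)

```text
time: 2.92
tcp_pos: [0.6372, -0.1225, 0.0509]
tool_rot: [0.002, 0.784, 0.62, 0.0]
wrist_force: [-0.2, 1.0, 5.4]
finger_gap: 0.0454
```

```bash
python3 - <<'E'
from h import *
goal(.6375,-.123,.15,-13)
E
```

```text
tcp [ 0.6372 -0.1225  0.0509] jaw -13.3 F [-0.2  1.   5.4] gap 0.0454 t 2.92 q7 -0.35
row [-0.6, 0.7, -99.1] [0.003, 0.001, -0.006]
```

Request:
move_arm(
  series=[
    [[0,0,-30,0,0,0,30],[0,0,-65,0,0,0,30],[0,0,-85,0,0,0,30],[0,0,-85,0,0,0,30],[0,0,-85,0,0,0,30]],
  ],
)

```text
time: 3.33
tcp_pos: [0.6368, -0.1229, 0.1361]
tool_rot: [0.002, 0.785, 0.62, 0.0]
wrist_force: [0.0, -0.0, -0.9]
finger_gap: 0.0451
```

```bash
python3 - <<'E'
from h import *
goal(.4525,-.1343,.135,7)
E
```

```text
tcp [ 0.6368 -0.1229  0.1361] jaw -13.4 F [ 0.  -0.  -0.9] gap 0.0451 t 3.33 q7 -0.32
row [-53.8, -176.7, 0.6] [0.004, 0.003, -0.356]
```

Request:
move_arm(
  series=[
    [[-54,-177,0,0,0,-0.35,30],[-54,-177,0,0,0,-0.35,30],[-54,-177,0,0,0,-0.35,30],[-54,-177,0,0,0,-0.35,30],[-54,-177,0,0,0,-0.35,30],[-54,-177,0,0,0,-0.35,30],[-54,-177,0,0,0,-0.35,30],[-54,-177,0,0,0,-0.35,30]],
  ],
)

```text
time: 4.0
tcp_pos: [0.4524, -0.1341, 0.1345]
tool_rot: [0.001, 0.665, 0.747, -0.0]
wrist_force: [-0.1, 0.3, -0.4]
finger_gap: 0.0452
```

Request:
move_arm(
  series=[
    [[0,0,0,0,0,0,30],[0,0,0,0,0,0,30],[0,0,0,0,0,0,30]],
  ],
)

```text
time: 4.25
tcp_pos: [0.4527, -0.1338, 0.1348]
tool_rot: [0.001, 0.664, 0.747, 0.0]
wrist_force: [-0.6, -0.3, -0.6]
finger_gap: 0.0449
```

```bash
python3 - <<'E'
from h import *
for n in("top","side"):
    d=get_image(n); cv2.imwrite(f"pics/{n}3.png",cv2.resize(d["image"][:,:,::-1][100:320,240:440],None,fx=2.5,fy=2.5)); np.savez(f"{n}3.npz",**d)
goal(.4525,-.1343,.09,7)
E
python3 -c "
import cv2;cv2.imwrite('pics/c3.png',cv2.hconcat([cv2.imread('pics/%s3.png'%n)[:,:400] for n in('top','side')]))"
```

```text
tcp [ 0.4523 -0.1339  0.1349] jaw 6.7 F [ 0.4 -0.2 -0.3] gap 0.0453 t 4.35 q7 0.07
row [-0.3, 0.1, 44.9] [0.002, 0.002, -0.005]
```

View pics/c3.png

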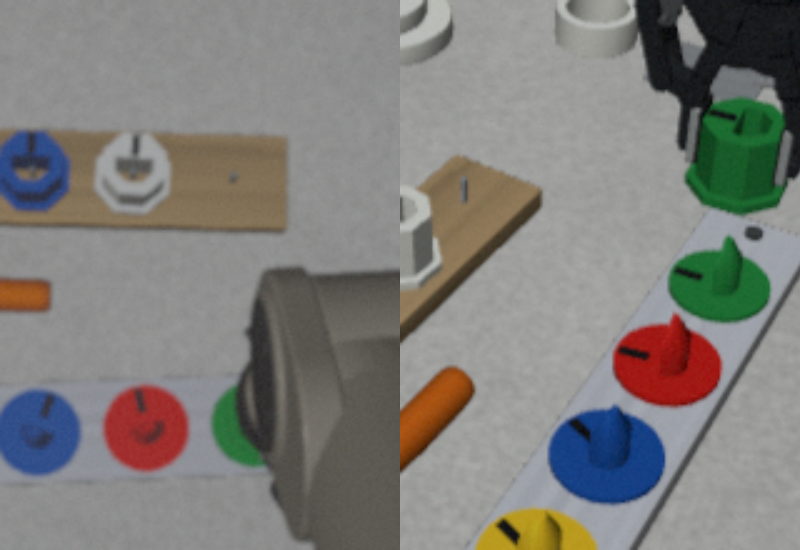

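```bash
python3 - <<'E'
from h import *
d=dict(np.load("side3.npz")); W=world(d); m=mask(d,"green")&(W[...,2]>.08); 
w=W[m]; print(np.nanpercentile(w[:,2],[1,50,90,99]).round(4))
zt=np.nanpercentile(w[:,2],98)-.002
r=meas(d,(.452,-.134),zt,.034,zt-.0045,zt+.015,.0155,.0225,mask(d,"green")); print(zt,r)
r=meas(d,P0["green"],.022,.045,.012,.030,.016,.029,mask(d,"green")); print(r)
E
```

```text
[0.1042 0.1329 0.1474 0.1486]
0.14633621136459238 (array([ 0.45156971, -0.13233295]), np.float64(-0.0230177512451307), 23, 545.5)
(array([ 0.45142255, -0.13425211]), np.float64(-0.0369606703174712), 24, 845.5)
```

Side view: the held green adapter (crop ~(740,150)) is above its post (~(725,265)), and their black lines are parallel. Its centre is within ~1–2 mm of the post. Lowering.

Request:
move_arm(
  series=[
    [[0,1,30,0,0,0,30],[0,1,50,0,0,0,30],[0,1,65,0,0,0,30],[0,1,72,0,0,0,30],[0,1,76,0,0,0,30],[0,1,79,0,0,0,30],[0,1,79,0,0,0,30]],
  ],
)

```text
time: 4.93
tcp_pos: [0.4533, -0.1342, 0.0562]
tool_rot: [0.002, 0.665, 0.747, -0.0]
wrist_force: [0.4, -1.0, -0.3]
finger_gap: 0.0453
```

```bash
python3 - <<'E'
from h import *
goal(.4525,-.135,.0546,7)
E
```

```text
tcp [ 0.4533 -0.1342  0.0562] jaw 6.7 F [ 0.4 -1.  -0.3] gap 0.0453 t 4.93 q7 -0.03
row [-0.7, -0.9, 1.6] [0.002, 0.003, -0.005]
```

Request:
move_arm(
  series=[
    [[-0.7,-0.7,1.5,0,0,0,30],[-0.7,-0.7,1.5,0,0,0,30],[-0.7,-0.7,1.5,0,0,0,70],[-0.7,-0.7,1.5,0,0,0,70],[-0.7,-0.7,1.5,0,0,0,70],[-0.7,-0.7,1.5,0,0,0,70]],
  ],
)

```text
time: 5.43
tcp_pos: [0.4525, -0.1351, 0.0548]
tool_rot: [0.002, 0.665, 0.747, -0.0]
wrist_force: [-0.9, -0.3, -1.4]
finger_gap: 0.0703
```

Request:
move_arm(
  series=[
    [[0,0,-40,0,0,0,70],[0,0,-80,0,0,0,70],[0,0,-100,0,0,0,70],[0,0,-100,0,0,0,70]],
  ],
)

```text
time: 5.77
tcp_pos: [0.4551, -0.1352, 0.159]
tool_rot: [0.005, 0.665, 0.747, 0.002]
wrist_force: [0.1, -0.1, -1.3]
finger_gap: 0.0696
```

```bash
python3 - <<'E'
from h import *
for n in("side",):
    d=get_image(n); cv2.imwrite(f"pics/{n}4.png",cv2.resize(d["image"][:,:,::-1][100:320,140:440],None,fx=2.5,fy=2.5)); np.savez(f"{n}4.npz",**d)
W=world(d);m=mask(d,"green");w=W[m];w=w[np.hypot(w[:,0]-.452,w[:,1]+.134)<.04];print(np.nanpercentile(w[:,2],[2,50,98]))
goal(.642,.0287,.14,-1)
E
```

```text
[0.02160656 0.04867313 0.06844683]
tcp [ 0.4538 -0.1352  0.1569] jaw 6.7 F [-0.2  0.   0.2] gap 0.0698 t 5.82 q7 0.09
row [141.0, 205.9, 17.5] [0.007, 0.004, 0.134]
```

View pics/side4.png

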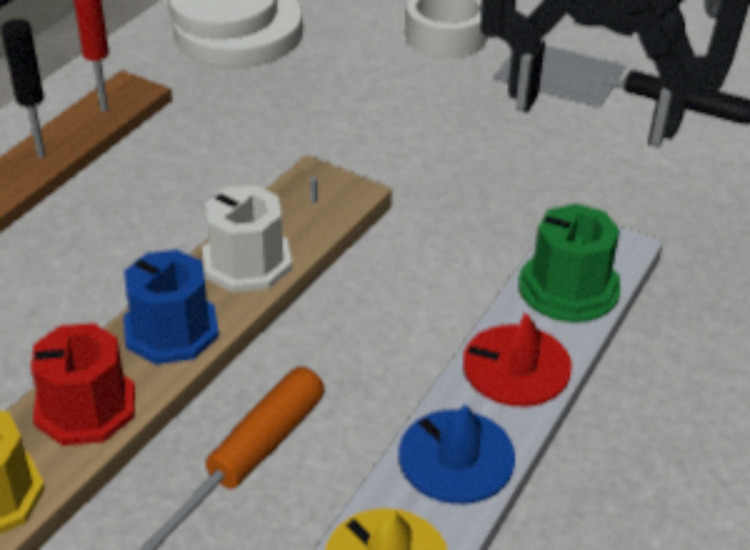

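Green is seated on its disc (crop (575,260)), with its top about 66 mm high. Next is blue.

Request:
move_arm(
  series=[
    [[141,206,17,0.005,0.003,0.134,70],[141,206,17,0.005,0.003,0.134,70],[141,206,17,0.005,0.003,0.134,70],[141,206,17,0.005,0.003,0.134,70],[141,206,17,0.005,0.003,0.134,70],[141,206,17,0.005,0.003,0.134,70],[141,206,17,0.005,0.003,0.134,70],[141,206,17,0.005,0.003,0.134,70]],
  ],
)

```text
time: 6.48
tcp_pos: [0.6407, 0.0326, 0.1354]
tool_rot: [-0.003, 0.712, 0.703, -0.001]
wrist_force: [-0.4, -0.8, -0.6]
finger_gap: 0.0702
```

Request:
move_arm(
  series=[
    [[0,0,0,0,0,0,70],[0,0,0,0,0,0,70],[0,0,0,0,0,0,70],[0,0,0,0,0,0,70]],
  ],
)

```text
time: 6.82
tcp_pos: [0.6397, 0.0277, 0.1376]
tool_rot: [-0.001, 0.714, 0.7, -0.001]
wrist_force: [0.6, 0.5, 0.5]
finger_gap: 0.0697
```

```bash
python3 - <<'E'
from h import *
goal(.642,.0287,.051,-1)
E
```

```text
tcp [0.6397 0.0277 0.1376] jaw -1.1 F [0.6 0.5 0.5] gap 0.0697 t 6.82 q7 -0.39
row [1.0, 2.6, 86.6] [-0.004, 0.0, -0.001]
```

Request:
move_arm(
  series=[
    [[1,2.5,40,-0.003,0,0,70],[1,2.5,70,-0.003,0,0,70],[1,2.5,82,-0.003,0,0,70],[1,2.5,86,-0.003,0,0,70],[1,2.5,86,-0.003,0,0,70],[1,2.5,86,-0.003,0,0,70]],
  ],
)

```text
time: 7.32
tcp_pos: [0.6436, 0.0303, 0.053]
tool_rot: [0.0, 0.713, 0.701, 0.001]
wrist_force: [0.3, -0.3, 0.8]
finger_gap: 0.0702
```

```bash
python3 - <<'E'
from h import *
d=get_image("side"); cv2.imwrite("pics/side5.png",cv2.resize(d["image"][:,:,::-1][120:300,120:340],None,fx=3,fy=3))
goal(.642,.0287,.051,-1)
E
```

```text
tcp [0.6439 0.0304 0.0534] jaw -1.0 F [0.1 0.3 0.2] gap 0.0698 t 7.37 q7 -0.44
row [-1.7, -1.9, 2.4] [0.003, -0.001, 0.0]
```

View pics/side5.png

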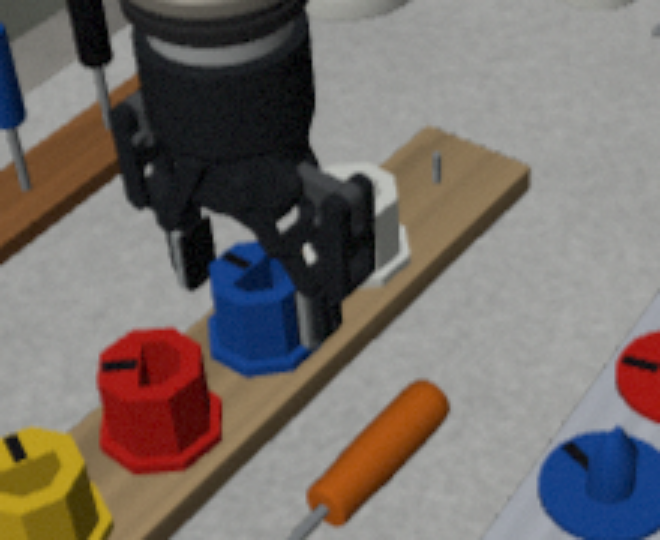

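The view shows the fingers straddling blue (crop (260,310)), clear of white and red. I correct and grip.

Request:
move_arm(
  series=[
    [[-1.7,-1.9,2,0,0,0,70],[-1.7,-1.9,2,0,0,0,40],[-1.7,-1.9,2,0,0,0,30],[-1.7,-1.9,2,0,0,0,30],[-1.7,-1.9,2,0,0,0,30],[-1.7,-1.9,2,0,0,0,30],[-1.7,-1.9,2,0,0,0,30],[-1.7,-1.9,2,0,0,0,30]],
  ],
)

```text
time: 8.03
tcp_pos: [0.6417, 0.0286, 0.0506]
tool_rot: [0.0, 0.713, 0.701, 0.001]
wrist_force: [0.6, -0.1, 6.1]
finger_gap: 0.045
```

Request:
move_arm(
  series=[
    [[0,0,-30,0,0,0,30],[0,0,-65,0,0,0,30],[0,0,-85,0,0,0,30],[0,0,-85,0,0,0,30],[0,0,-85,0,0,0,30]],
  ],
)

```text
time: 8.45
tcp_pos: [0.6411, 0.0287, 0.1355]
tool_rot: [0.0, 0.713, 0.701, 0.001]
wrist_force: [-0.6, -0.1, -0.2]
finger_gap: 0.0453
```

```bash
python3 - <<'E'
from h import *
goal(.447,.0247,.135,-19)
E
```

```text
tcp [0.6411 0.0287 0.1355] jaw -1.0 F [-0.6 -0.1 -0.2] gap 0.0453 t 8.45 q7 -0.39
row [-7.3, -194.0, 0.3] [0.001, -0.001, 0.315]
```

Request:
move_arm(
  series=[
    [[-7.3,-194,0,0,0,0.315,30],[-7.3,-194,0,0,0,0.315,30],[-7.3,-194,0,0,0,0.315,30],[-7.3,-194,0,0,0,0.315,30],[-7.3,-194,0,0,0,0.315,30],[-7.3,-194,0,0,0,0.315,30],[-7.3,-194,0,0,0,0.315,30],[-7.3,-194,0,0,0,0.315,30]],
  ],
)

```text
time: 9.12
tcp_pos: [0.4469, 0.0246, 0.1341]
tool_rot: [-0.0, 0.814, 0.581, -0.0]
wrist_force: [0.9, 0.4, -0.3]
finger_gap: 0.045
```

Request:
move_arm(
  series=[
    [[0,0,0,0,0,0,30],[0,0,0,0,0,0,30],[0,0,0,0,0,0,30]],
  ],
)

```text
time: 9.37
tcp_pos: [0.4474, 0.0247, 0.1344]
tool_rot: [-0.0, 0.814, 0.58, 0.0]
wrist_force: [0.9, 0.2, -0.5]
finger_gap: 0.0451
```

```bash
cat >> h.py <<'E'
def held(c,n):
    d=get_image("side"); cv2.imwrite(f"pics/side{n}.png",cv2.resize(d["image"][:,:,::-1][80:360,140:440],None,fx=2,fy=2)); np.savez(f"side{n}.npz",**d)
    W=world(d); p=np.array(observe()["tcp_pos"]); m=mask(d,c)&(W[...,2]>.08)&(np.hypot(W[...,0]-p[0],W[...,1]-p[1])<.05)
    zt=np.nanpercentile(W[m][:,2],98)-.002
    r=meas(d,p[:2],zt,.034,zt-.0045,zt+.015,.0155,.0225,mask(d,c)); print("held top",zt.round(4),r[0].round(4),np.degrees(r[1]).round(1))
    r=meas(d,P0[c],.022,.045,.012,.030,.016,.029,mask(d,c)); print("post",r[0].round(4),np.degrees(r[1]).round(1),"area",r[3])
E
python3 - <<'E'
from h import *
held("blue",6)
goal(.447,.0247,.0555,-19)
E
```

```text
held top 0.1465 [0.4475 0.0266] -46.4
post [0.4462 0.0253] -26.3 area 1329.0
tcp [0.4472 0.0247 0.1344] jaw -19.0 F [ 0.6  0.2 -0.7] gap 0.0451 t 9.42 q7 -0.70
row [-0.1, -0.1, 78.9] [-0.001, -0.001, -0.001]
```

View pics/side6.png

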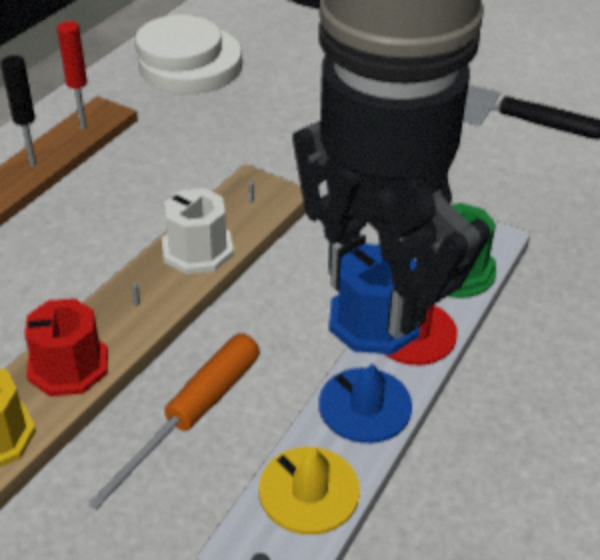

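The view shows blue held above its post (crop (370,300) over (367,400)), with the lines parallel. Lowering.

Request:
move_arm(
  series=[
    [[0,0,30,0,0,0,30],[0,0,50,0,0,0,30],[0,0,65,0,0,0,30],[0,0,73,0,0,0,30],[0,0,77,0,0,0,30],[0,0,79.5,0,0,0,30],[0,0,79.5,0,0,0,30],[0,0,79.5,0,0,0,30]],
  ],
)

```text
time: 10.08
tcp_pos: [0.4471, 0.0247, 0.0557]
tool_rot: [-0.0, 0.814, 0.581, 0.0]
wrist_force: [-0.0, 0.4, -0.9]
finger_gap: 0.0451
```

```bash
python3 - <<'E'
from h import *
goal(.447,.0247,.0546,-19)
E
```

```text
tcp [0.4471 0.0247 0.0557] jaw -19.0 F [-0.   0.4 -0.9] gap 0.0451 t 10.08 q7 -0.80
row [-0.0, -0.1, 1.1] [0.0, -0.001, -0.0]
```

Request:
move_arm(
  series=[
    [[0,0,1,0,0,0,30],[0,0,1,0,0,0,30],[0,0,1,0,0,0,70],[0,0,1,0,0,0,70],[0,0,1,0,0,0,70],[0,0,1,0,0,0,70]],
  ],
)

```text
time: 10.58
tcp_pos: [0.4466, 0.0246, 0.0542]
tool_rot: [-0.0, 0.814, 0.581, 0.0]
wrist_force: [0.2, -0.0, 0.6]
finger_gap: 0.0699
```

Request:
move_arm(
  series=[
    [[0,0,-40,0,0,0,70],[0,0,-80,0,0,0,70],[0,0,-90,0,0,0,70],[0,0,-90,0,0,0,70],[0,0,-90,0,0,0,70],[0,0,-90,0,0,0,70]],
  ],
)

```text
time: 11.08
tcp_pos: [0.4458, 0.0243, 0.1432]
tool_rot: [-0.001, 0.814, 0.58, -0.001]
wrist_force: [-0.4, 0.6, 0.3]
finger_gap: 0.07
```

```bash
python3 - <<'E'
from h import *
goal(.645,.1045,.14,39)
E
```

```text
tcp [0.4458 0.0243 0.1432] jaw -19.0 F [-0.4  0.6  0.3] gap 0.0700 t 11.08 q7 -0.69
row [140.8, 162.2, 2.8] [-0.002, -0.0, -1.013]
```

Request:
move_arm(
  series=[
    [[141,162,3,-0.002,0,-1.013,70],[141,162,3,-0.002,0,-1.013,70],[141,162,3,-0.002,0,-1.013,70],[141,162,3,-0.002,0,-1.013,70],[141,162,3,-0.002,0,-1.013,70],[141,162,3,-0.002,0,-1.013,70],[141,162,3,-0.002,0,-1.013,70],[141,162,3,-0.002,0,-1.013,70]],
  ],
)

```text
time: 11.75
tcp_pos: [0.6452, 0.1058, 0.1381]
tool_rot: [-0.001, 0.433, 0.901, -0.0]
wrist_force: [-0.0, -0.3, -0.3]
finger_gap: 0.0701
```

Request:
move_arm(
  series=[
    [[0,0,0,0,0,0,70],[0,0,0,0,0,0,70],[0,0,0,0,0,0,70],[0,0,0,0,0,0,70]],
  ],
)

```text
time: 12.08
tcp_pos: [0.6453, 0.105, 0.1406]
tool_rot: [0.0, 0.437, 0.899, 0.0]
wrist_force: [-0.1, -0.4, -0.6]
finger_gap: 0.0701
```

```bash
python3 - <<'E'
from h import *
goal(.645,.1045,.051,39)
E
```

```text
tcp [0.6453 0.105  0.1406] jaw 38.1 F [-0.1 -0.4 -0.6] gap 0.0701 t 12.08 q7 0.09
row [-0.1, -0.6, 89.6] [0.001, 0.0, -0.015]
```

Request:
move_arm(
  series=[
    [[0,-0.6,40,0,0,-0.015,70],[0,-0.6,70,0,0,-0.015,70],[0,-0.6,84,0,0,-0.015,70],[0,-0.6,89,0,0,-0.015,70],[0,-0.6,89,0,0,-0.015,70],[0,-0.6,89,0,0,-0.015,70]],
  ],
)

```text
time: 12.58
tcp_pos: [0.6463, 0.1053, 0.0534]
tool_rot: [0.001, 0.43, 0.903, 0.001]
wrist_force: [-0.5, 0.2, 0.4]
finger_gap: 0.0698
```

```bash
python3 - <<'E'
from h import *
d=get_image("side"); cv2.imwrite("pics/side7.png",cv2.resize(d["image"][:,:,::-1][120:320,80:400],None,fx=2.5,fy=2.5))
goal(.645,.1045,.051,39)
E
```

```text
tcp [0.6467 0.1054 0.0539] jaw 39.1 F [-0.2 -0.2  0.2] gap 0.0698 t 12.63 q7 0.05
row [0.4, -1.9, 2.9] [0.004, 0.002, 0.002]
```

View pics/side7.png

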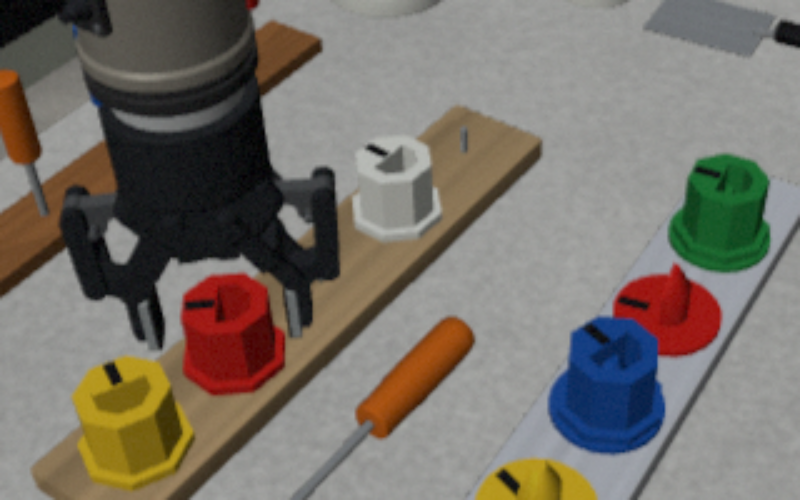

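Blue is seated (crop (605,380)), and the fingers straddle red left and right (150/295,325) around (235,330). I grip.

Request:
move_arm(
  series=[
    [[0.4,-1.5,2.5,0,0,0,70],[0.4,-1.5,2.5,0,0,0,40],[0.4,-1.5,2.5,0,0,0,30],[0.4,-1.5,2.5,0,0,0,30],[0.4,-1.5,2.5,0,0,0,30],[0.4,-1.5,2.5,0,0,0,30],[0.4,-1.5,2.5,0,0,0,30],[0.4,-1.5,2.5,0,0,0,30]],
  ],
)

```text
time: 13.3
tcp_pos: [0.6446, 0.1043, 0.0506]
tool_rot: [0.001, 0.43, 0.903, 0.001]
wrist_force: [-0.6, 0.0, 5.3]
finger_gap: 0.0453
```

Request:
move_arm(
  series=[
    [[0,0,-30,0,0,0,30],[0,0,-65,0,0,0,30],[0,0,-85,0,0,0,30],[0,0,-85,0,0,0,30],[0,0,-85,0,0,0,30]],
  ],
)

```text
time: 13.72
tcp_pos: [0.6445, 0.1041, 0.1357]
tool_rot: [0.002, 0.43, 0.903, 0.001]
wrist_force: [-0.3, 0.0, -1.1]
finger_gap: 0.0453
```

```bash
python3 - <<'E'
from h import *
goal(.4498,-.0547,.135,11.5)
E
```

```text
tcp [0.6445 0.1041 0.1357] jaw 39.1 F [-0.3  0.  -1.1] gap 0.0453 t 13.72 q7 0.10
row [-0.4, -251.2, -0.2] [0.004, 0.001, 0.482]
```

Request:
move_arm(
  series=[
    [[0,-251,0,0.003,0,0.482,30],[0,-251,0,0.003,0,0.482,30],[0,-251,0,0.003,0,0.482,30],[0,-251,0,0.003,0,0.482,30],[0,-251,0,0.003,0,0.482,30],[0,-251,0,0.003,0,0.482,30],[0,-251,0,0.003,0,0.482,30],[0,-251,0,0.003,0,0.482,30]],
  ],
)

```text
time: 14.38
tcp_pos: [0.4459, -0.0566, 0.1328]
tool_rot: [-0.002, 0.634, 0.773, -0.002]
wrist_force: [0.3, 0.6, -0.5]
finger_gap: 0.045
```

Request:
move_arm(
  series=[
    [[0,0,0,0,0,0,30],[0,0,0,0,0,0,30],[0,0,0,0,0,0,30]],
  ],
)

```text
time: 14.63
tcp_pos: [0.4501, -0.0532, 0.1339]
tool_rot: [-0.0, 0.632, 0.775, -0.0]
wrist_force: [0.7, 0.3, -0.0]
finger_gap: 0.0453
```

```bash
python3 - <<'E'
from h import *
held("red",8)
goal(.4498,-.0547,.0555,11.5)
E
```

```text
held top 0.1459 [ 0.4484 -0.0515] -6.2
post [ 0.4483 -0.0566] 5.5 area 1001.5
tcp [ 0.45   -0.0532  0.134 ] jaw 11.6 F [ 0.5 -0.1 -0.2] gap 0.0451 t 14.68 q7 -0.06
row [-1.4, -0.5, 78.5] [-0.001, -0.001, 0.002]
```

View pics/side8.png

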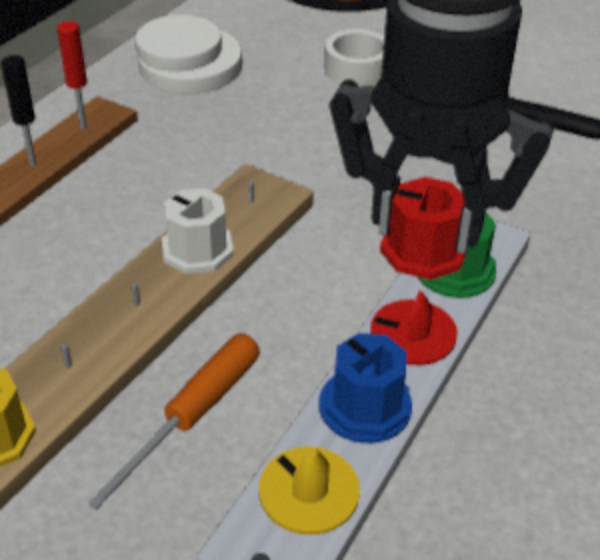

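Red is held above its post with the lines parallel. I take out the 1.5 mm offset and lower.

Request:
move_arm(
  series=[
    [[-1.4,-0.5,30,0,0,0,30],[-1.4,-0.5,50,0,0,0,30],[-1.4,-0.5,65,0,0,0,30],[-1.4,-0.5,73,0,0,0,30],[-1.4,-0.5,76,0,0,0,30],[-1.4,-0.5,78,0,0,0,30],[-1.4,-0.5,78,0,0,0,30],[-1.4,-0.5,78,0,0,0,30]],
  ],
)

```text
time: 15.35
tcp_pos: [0.4495, -0.0558, 0.0568]
tool_rot: [0.0, 0.633, 0.775, -0.0]
wrist_force: [0.3, -0.3, -0.4]
finger_gap: 0.0448
```

```bash
python3 - <<'E'
from h import *
goal(.4498,-.0547,.0546,11.5)
E
```

```text
tcp [ 0.4495 -0.0558  0.0568] jaw 11.5 F [ 0.3 -0.3 -0.4] gap 0.0448 t 15.35 q7 -0.17
row [1.0, 0.6, 2.2] [-0.0, 0.001, 0.0]
```

Request:
move_arm(
  series=[
    [[1,0.5,2,0,0,0,30],[1,0.5,2,0,0,0,30],[1,0.5,2,0,0,0,70],[1,0.5,2,0,0,0,70],[1,0.5,2,0,0,0,70],[1,0.5,2,0,0,0,70]],
  ],
)

```text
time: 15.85
tcp_pos: [0.4491, -0.0548, 0.0542]
tool_rot: [-0.0, 0.633, 0.774, -0.001]
wrist_force: [0.1, -0.5, 0.4]
finger_gap: 0.0698
```

Request:
move_arm(
  series=[
    [[0,0,-40,0,0,0,70],[0,0,-80,0,0,0,70],[0,0,-90,0,0,0,70],[0,0,-90,0,0,0,70],[0,0,-90,0,0,0,70],[0,0,-90,0,0,0,70]],
  ],
)

```text
time: 16.35
tcp_pos: [0.4484, -0.0549, 0.1432]
tool_rot: [-0.001, 0.633, 0.774, -0.001]
wrist_force: [-0.0, 0.4, 0.1]
finger_gap: 0.07
```

```bash
python3 - <<'E'
from h import *
goal(.647,.180,.14,-25)
E
```

```text
tcp [ 0.4484 -0.0549  0.1432] jaw 11.5 F [-0.   0.4  0.1] gap 0.0700 t 16.35 q7 -0.05
row [190.6, 241.5, 2.5] [-0.003, 0.001, 0.637]
```

Request:
move_arm(
  series=[
    [[190.5,241.5,2,-0.003,0,0.637,70],[190.5,241.5,2,-0.003,0,0.637,70],[190.5,241.5,2,-0.003,0,0.637,70],[190.5,241.5,2,-0.003,0,0.637,70],[190.5,241.5,2,-0.003,0,0.637,70],[190.5,241.5,2,-0.003,0,0.637,70],[190.5,241.5,2,-0.003,0,0.637,70],[190.5,241.5,2,-0.003,0,0.637,70]],
  ],
)

```text
time: 17.02
tcp_pos: [0.6488, 0.1858, 0.1395]
tool_rot: [-0.0, 0.842, 0.539, 0.001]
wrist_force: [-0.0, 0.8, 0.2]
finger_gap: 0.0697
```

Request:
move_arm(
  series=[
    [[0,0,0,0,0,0,70],[0,0,0,0,0,0,70],[0,0,0,0,0,0,70],[0,0,0,0,0,0,70],[0,0,0,0,0,0,70]],
  ],
)

```text
time: 17.43
tcp_pos: [0.6473, 0.1783, 0.1414]
tool_rot: [0.001, 0.844, 0.537, -0.0]
wrist_force: [-0.2, 0.6, 0.6]
finger_gap: 0.07
```

```bash
python3 - <<'E'
from h import *
goal(.647,.180,.051,-25)
E
```

```text
tcp [0.6473 0.1783 0.1414] jaw -25.1 F [-0.2  0.6  0.6] gap 0.0700 t 17.43 q7 -1.01
row [1.6, -1.1, 90.4] [0.002, 0.002, -0.001]
```

Request:
move_arm(
  series=[
    [[1.5,-1,40,0.002,0.002,0,70],[1.5,-1,70,0.002,0.002,0,70],[1.5,-1,84,0.002,0.002,0,70],[1.5,-1,90,0.002,0.002,0,70],[1.5,-1,90,0.002,0.002,0,70],[1.5,-1,90,0.002,0.002,0,70]],
  ],
)

```text
time: 17.93
tcp_pos: [0.6485, 0.1819, 0.0531]
tool_rot: [-0.0, 0.843, 0.537, 0.002]
wrist_force: [1.0, 0.3, 0.4]
finger_gap: 0.0698
```

```bash
python3 - <<'E'
from h import *
d=get_image("side"); cv2.imwrite("pics/side9.png",cv2.resize(d["image"][:,:,::-1][120:360,60:400],None,fx=2.3,fy=2.3))
goal(.647,.180,.051,-25)
E
```

```text
tcp [0.6489 0.1822 0.0537] jaw -25.0 F [-0.1  0.2  0.2] gap 0.0702 t 17.98 q7 -1.05
row [-2.8, -0.8, 2.6] [0.002, -0.004, -0.0]
```

View pics/side9.png

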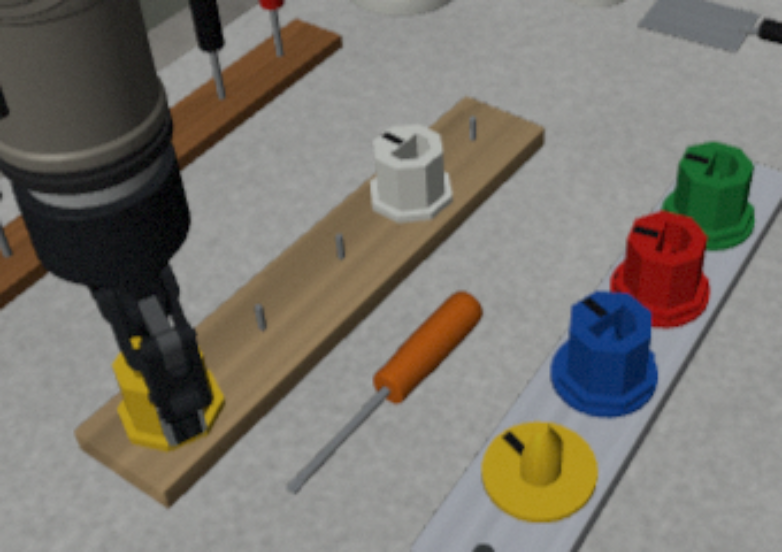

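Red, blue and green are seated. The gripper straddles yellow, with its near finger at crop (180,390). I grip.

Request:
move_arm(
  series=[
    [[-2.5,-0.8,2.2,0,0,0,70],[-2.5,-0.8,2.2,0,0,0,40],[-2.5,-0.8,2.2,0,0,0,30],[-2.5,-0.8,2.2,0,0,0,30],[-2.5,-0.8,2.2,0,0,0,30],[-2.5,-0.8,2.2,0,0,0,30],[-2.5,-0.8,2.2,0,0,0,30],[-2.5,-0.8,2.2,0,0,0,30]],
  ],
)

```text
time: 18.65
tcp_pos: [0.6468, 0.1801, 0.0508]
tool_rot: [-0.0, 0.843, 0.537, 0.002]
wrist_force: [-0.9, -1.3, 7.0]
finger_gap: 0.0448
```

Request:
move_arm(
  series=[
    [[0,0,-30,0,0,0,30],[0,0,-65,0,0,0,30],[0,0,-85,0,0,0,30],[0,0,-85,0,0,0,30],[0,0,-85,0,0,0,30]],
  ],
)

```text
time: 19.07
tcp_pos: [0.6465, 0.1801, 0.1359]
tool_rot: [-0.0, 0.843, 0.537, 0.002]
wrist_force: [-0.2, 0.1, -2.1]
finger_gap: 0.0454
```

```bash
python3 - <<'E'
from h import *
goal(.4445,.105,.135,-19)
E
```

```text
tcp [0.6465 0.1801 0.1359] jaw -25.0 F [-0.2  0.1 -2.1] gap 0.0454 t 19.07 q7 -1.01
row [-153.3, -151.4, 0.0] [0.002, -0.004, -0.104]
```

Request:
move_arm(
  series=[
    [[-153,-151.5,0,0.002,-0.003,-0.104,30],[-153,-151.5,0,0.002,-0.003,-0.104,30],[-153,-151.5,0,0.002,-0.003,-0.104,30],[-153,-151.5,0,0.002,-0.003,-0.104,30],[-153,-151.5,0,0.002,-0.003,-0.104,30],[-153,-151.5,0,0.002,-0.003,-0.104,30],[-153,-151.5,0,0.002,-0.003,-0.104,30],[-153,-151.5,0,0.002,-0.003,-0.104,30]],
  ],
)

```text
time: 19.73
tcp_pos: [0.4437, 0.1048, 0.1338]
tool_rot: [-0.001, 0.814, 0.58, -0.001]
wrist_force: [0.7, 0.6, -0.3]
finger_gap: 0.0447
```

Request:
move_arm(
  series=[
    [[0,0,0,0,0,0,30],[0,0,0,0,0,0,30],[0,0,0,0,0,0,30],[0,0,0,0,0,0,30]],
  ],
)

```text
time: 20.07
tcp_pos: [0.4446, 0.1055, 0.1341]
tool_rot: [-0.001, 0.814, 0.581, -0.001]
wrist_force: [-1.1, 1.0, -0.0]
finger_gap: 0.0452
```

```bash
python3 - <<'E'
from h import *
held("yellow",10)
goal(.4445,.105,.0555,-19)
E
```

```text
held top 0.1613 [0.4245 0.1141] 159.0
post [0.4443 0.1038] -22.8 area 1771.5
tcp [0.4444 0.1054 0.1341] jaw -19.0 F [ 0.7  0.1 -0.3] gap 0.0443 t 20.12 q7 -0.91
row [-0.3, 0.4, 78.6] [-0.002, 0.001, -0.0]
```

View pics/side10.png

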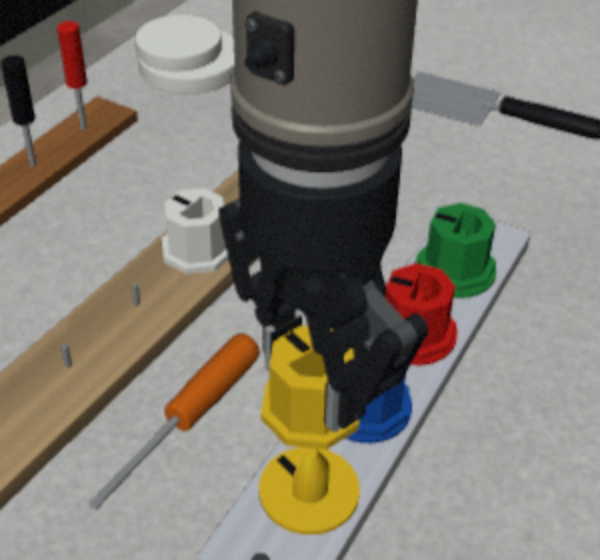

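The depth fit on the held yellow is spoilt because the finger occludes its rim. The picture still shows it above its post (crop (310,385) over (310,490)), with the lines parallel, and the TCP agrees with the post position. Lowering.

Request:
move_arm(
  series=[
    [[-0.3,0.3,30,0,0,0,30],[-0.3,0.3,50,0,0,0,30],[-0.3,0.3,65,0,0,0,30],[-0.3,0.3,73,0,0,0,30],[-0.3,0.3,76,0,0,0,30],[-0.3,0.3,78,0,0,0,30],[-0.3,0.3,78,0,0,0,30],[-0.3,0.3,78,0,0,0,30]],
  ],
)

```text
time: 20.78
tcp_pos: [0.4444, 0.1049, 0.0569]
tool_rot: [-0.0, 0.814, 0.581, -0.0]
wrist_force: [0.7, 0.4, -0.0]
finger_gap: 0.0452
```

```bash
python3 - <<'E'
from h import *
goal(.4445,.105,.0546,-19)
E
```

```text
tcp [0.4444 0.1049 0.0569] jaw -19.0 F [ 0.7  0.4 -0. ] gap 0.0452 t 20.78 q7 -1.02
row [0.2, 0.1, 2.3] [-0.001, 0.0, -0.0]
```

Request:
move_arm(
  series=[
    [[0,0,2,0,0,0,30],[0,0,2,0,0,0,30],[0,0,2,0,0,0,70],[0,0,2,0,0,0,70],[0,0,2,0,0,0,70],[0,0,2,0,0,0,70]],
  ],
)

```text
time: 21.28
tcp_pos: [0.444, 0.1047, 0.0544]
tool_rot: [-0.0, 0.814, 0.581, -0.001]
wrist_force: [-0.2, 0.2, -0.9]
finger_gap: 0.0704
```

Request:
move_arm(
  series=[
    [[0,0,-40,0,0,0,70],[0,0,-80,0,0,0,70],[0,0,-120,0,0,0,70],[0,0,-160,0,0,0,70],[0,0,-160,0,0,0,70],[0,0,-160,0,0,0,70]],
  ],
)

```text
time: 21.78
tcp_pos: [0.4457, 0.105, 0.2166]
tool_rot: [0.001, 0.814, 0.58, 0.001]
wrist_force: [0.8, -0.1, -0.2]
finger_gap: 0.0701
```

```bash
python3 - <<'E'
from h import *
goal(.60,.36,.25,-19)
E
```

```text
tcp [0.4457 0.105  0.2166] jaw -19.1 F [ 0.8 -0.1 -0.2] gap 0.0701 t 21.78 q7 -0.82
row [291.4, 62.7, -32.8] [0.003, -0.001, -0.001]
```

```bash
python3 - <<'E'
from h import *
goal(.53,-.22,.25,-30)
E
```

```text
tcp [0.4457 0.105  0.2166] jaw -19.1 F [ 0.8 -0.1 -0.2] gap 0.0701 t 21.78 q7 -0.82
row [-279.7, 185.9, -33.2] [0.003, -0.002, 0.191]
```

Request:
move_arm(
  series=[
    [[-280,186,-33,0,0,0.19,70],[-280,186,-33,0,0,0.19,70],[-280,186,-33,0,0,0.19,70],[-280,186,-33,0,0,0.19,70],[-280,186,-33,0,0,0.19,70],[-280,186,-33,0,0,0.19,70],[-280,186,-33,0,0,0.19,70],[-280,186,-33,0,0,0.19,70]],
  ],
)

```text
time: 22.45
tcp_pos: [0.5269, -0.2182, 0.2449]
tool_rot: [-0.002, 0.866, 0.501, -0.002]
wrist_force: [1.0, 0.3, 0.7]
finger_gap: 0.07
```

```bash
python3 - <<'E'
from h import *
goal(.32,-.52,.25,-60)
E
```

```text
tcp [ 0.5269 -0.2182  0.2449] jaw -29.9 F [1.  0.3 0.7] gap 0.0700 t 22.45 q7 -0.33
row [-364.7, -28.9, -4.1] [-0.004, 0.004, 0.525]
```

Request:
move_arm(
  series=[
    [[-330,-29,-4,0,0,0.5,70],[-330,-29,-4,0,0,0.5,70],[-330,-29,-4,0,0,0.5,70],[-330,-29,-4,0,0,0.5,70],[-330,-29,-4,0,0,0.5,70],[-330,-29,-4,0,0,0.5,70],[-330,-29,-4,0,0,0.5,70],[-330,-29,-4,0,0,0.5,70]],
  ],
)

```text
time: 23.12
tcp_pos: [0.3357, -0.4888, 0.2492]
tool_rot: [-0.002, 0.963, 0.271, -0.002]
wrist_force: [0.8, 1.3, 0.7]
finger_gap: 0.0701
```

Request:
move_arm(
  series=[
    [[0,0,0,0,0,0,70],[0,0,0,0,0,0,70],[0,0,0,0,0,0,70],[0,0,0,0,0,0,70],[0,0,0,0,0,0,70],[0,0,0,0,0,0,70]],
  ],
)

```text
time: 23.62
tcp_pos: [0.3392, -0.4868, 0.251]
tool_rot: [-0.0, 0.962, 0.272, -0.001]
wrist_force: [0.2, -0.3, -0.4]
finger_gap: 0.0699
```

```bash
python3 - <<'E'
from h import *
ims=[]
allm=np.ones((420,560),bool)
for n in("top","side"):
    d=get_image(n); ims.append(cv2.resize(d["image"][:,:,::-1][120:340,130:420],None,fx=1.38 if 0 else 1.37,fy=1.37*1.0)); np.savez(f"{n}F.npz",**d)
    for c in P0:
        W=world(d)
        r=meas(d,P0[c],.066,.034,.0615,.080,.0155,.0225,allm); q=W[mask(d,c)&(np.hypot(W[...,0]-P0[c][0],W[...,1]-P0[c][1])<.03)]
        d0=dict(np.load(f"{n}0.npz")); p=meas(d0,P0[c],.022,.045,.012,.030,.016,.029,mask(d0,c))
        print(n,c,r[0].round(4),"post",p[0].round(4),"d %.1f mm"%(1e3*np.hypot(*(r[0]-p[0]))),"z98 %.4f"%np.nanpercentile(q[:,2],98),"ang %.0f vs %.0f"%(np.degrees(r[1]),np.degrees(p[1])))
    r=meas(d,A0["white"],.062,.034,.0575,.075,.0155,.0225,allm);r0=meas(d0,A0["white"],.062,.034,.0575,.075,.0155,.0225,allm)
    print("white moved mm",(1e3*(r[0]-r0[0])).round(1))
cv2.imwrite("pics/F.png",cv2.hconcat(ims)); s=observe(); print(s["time"],np.round(s["tcp_pos"],3),np.abs(s["dq"]).max())
E
```

```text
top yellow [0.4449 0.1059] post [0.4452 0.1054] d 0.6 mm z98 0.0690 ang -19 vs -19
top blue [0.4475 0.0247] post [0.448  0.0252] d 0.8 mm z98 0.0692 ang -18 vs -19
top red [ 0.4503 -0.0551] post [ 0.4506 -0.0543] d 0.8 mm z98 0.0692 ang 14 vs 12
top green [ 0.4534 -0.1359] post [ 0.4531 -0.1343] d 1.6 mm z98 0.0688 ang 6 vs 7
white moved mm [-0.3 -0. ]
side yellow [0.4431 0.1065] post [0.4438 0.1049] d 1.7 mm z98 0.0685 ang -27 vs -25
side blue [0.4457 0.025 ] post [0.4461 0.0252] d 0.5 mm z98 0.0685 ang -26 vs -26
side red [ 0.4487 -0.0549] post [ 0.4489 -0.0546] d 0.4 mm z98 0.0686 ang 2 vs 2
side green [ 0.4518 -0.1354] post [ 0.4514 -0.1343] d 1.2 mm z98 0.0686 ang -4 vs -2
white moved mm [-0.3  0.4]
23.7167 [ 0.339 -0.487  0.251] 0.0057006087098268425
```

View pics/F.png

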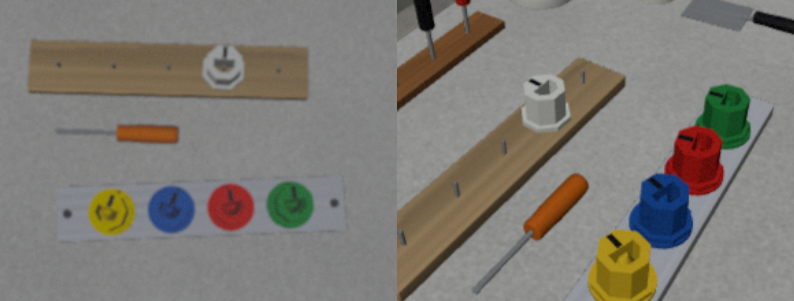

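All four are on their posts (top-view crop row ~208), white is still in its place at (223,67), and the arm is clear. Handing in.

```bash
python3 -c "
from rig import hand_in
print(hand_in())"
```

```text
the job is handed in; nothing more can be done
None
```

I moved the green, blue, red and yellow adapters one at a time onto the posts of their own colour, then backed the arm off clear of everything. I handed the job in at about 24 s; no verdict was reported.

- **Position on the posts:** in both cameras each adapter axis is within 1.7 mm of its post axis.
- **Flats:** black lines agree with the post lines to about 2°.
- **Height:** tops read the expected 66 mm, allowing for the 2–3 mm high bias seen in all top readings.
- **White adapter:** moved no more than 0.5 mm, within measuring noise.

**Checks that failed or disagreed:**
- The two cameras differ by about 2 mm in x, and by 5–12° in line angle. I put the angle difference down to the hub sides showing in the side view, so I used the top view for absolute angles.
- The in-hand check of yellow failed because a finger hid its rim. The check after release was fine.
- On green, the arm was about 5 mm off in y when it reached the adapter. I corrected that before gripping.

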